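# Roll the feed roller up its stand into the saddle

## Task

Push the steel feed roller up the ramp of the inspection stand with the fingers until it drops into the saddle at the top, against the back stop, and leave it resting there. Push slowly and steadily: do not let it roll back down or run away, and do not pinch, lift or carry it. Leave everything else on the desk where it is.

Things in the scene. Friction and masses are not known exactly. Their poses are not given: they have to be found in the camera images.
- stand: Grey and aluminium roller stand fixed to the desk, 166 mm long (x), 86 wide (y), 57 high. Origin: centre of its underside, on the desk mat (2 mm above z = 0). Its x axis points up the ramp, y across, z up. All mm figures here are in this frame. The lane is 64 wide between low cheeks that rise 8 above the ramp. Nothing catches the roller on the ramp: let go, it rolls back.
- foot (a point): Middle of the ramp's lower edge (x = -75, z = 12 mm in the stand's frame). From here the flat ramp climbs at 11 degrees to the crest. A curb 6 mm thick stands 7 mm above the ramp across this foot (x = -75 to -69).
- crest (a point): Middle of the ramp's top edge (x = 40, z = 34 mm in the stand's frame). Behind it lies the saddle: a level floor 3 mm lower (z = 31), 30 mm long, as far as the back stop.
- stop (a point): Point on the front face of the back stop, an upright plate 7 mm thick whose top is 57 mm high, at the seated roller's axis height, mid-lane (x = 70, y = 0, z = 49 mm in the stand's frame).
- roller: Smooth steel feed roller, 36 mm across, 56 mm long, its 8 mm shaft ends sticking out 11 mm each side above the cheeks, 0.14 to 0.28 kg. Origin: its centre. Its y axis is its long axis and lies across the ramp; x and z turn as it rolls. It starts against the curb, centre at x = -58, z = 34 mm in the stand's frame; home in the saddle its centre is at x = 50 to 52, z = 49.
- weight: Bystander: turned steel weight, 30 mm across, 24 mm high, beside the stand. Origin: centre of its underside.
- spool: Bystander: small reel of thread standing upright, 27 mm across, 44 mm high. Origin: centre of its underside.
- objective: Bystander: black spare lens standing upright, 29 mm across, 40 mm high. Origin: centre of its underside.
- bobbin: Bystander: flat metal bobbin, 37 mm across, 13 mm high. Origin: centre of its underside.

How it is judged:
On the way:
1. the roller is on its way up the ramp, touched by the fingers (x of roller in the frame of stand between -0.03 and 0.03 m and contact force between the fingers and roller above 0.02 N).
At the end, for the whole second after the job is handed in: The roller rests in the saddle at the top of the stand, against the back stop (centre 46 to 56 mm along the stand, 46 to 51 mm high, within 10 mm of mid-lane, its axis within 0.12 rad of square), and is still (x of roller in the frame of stand between 0.046 and 0.056 m and z of roller in the frame of stand between 0.046 and 0.051 m and y of roller in the frame of stand between -0.01 and 0.01 m and angle between the y axis of roller and the y axis of stand, either way round below 0.12 rad and linear speed of roller below 0.02 m/s); the robot touches nothing.
It fails at once if the roller rolls back or runs away: faster than 0.3 m/s while short of the crest (x of roller in the frame of stand below 0.033 m and linear speed of roller above 0.3 m/s).
It fails at once if the roller is lifted: more than about 10 to 15 mm off the ramp or the saddle (z of roller in the frame of stand above 0.064 m or (z of roller in the frame of stand above 0.06 m and x of roller in the frame of stand below 0.02 m) or (z of roller in the frame of stand above 0.052 m and x of roller in the frame of stand below -0.02 m)).
It fails at once if the roller leaves the stand (x of roller in the frame of stand below -0.075 m or x of roller in the frame of stand above 0.07 m or y of roller in the frame of stand above 0.03 m or y of roller in the frame of stand below -0.03 m).
It fails at once if a bystander is moved by more than 20 mm (distance of any of weight, spool, objective, bobbin from where it was at the start of the episode above 0.02 m).
It also fails if it takes over 35 s, if anything falls off the work surface, if the arm or the gripper's body presses on something with over 40 N, if the wrist force passes 120 N, or if a joint passes its speed limit or range.

## Robot

A 7-joint arm with a two-finger parallel gripper is mounted at the origin on the work surface; the furniture and walls round the work are solid. World frame = base frame: x ahead of the robot, y to its left, z up, the work surface at z = 0. Lengths are in m, angles in rad, forces in N, time in s.
With the tool pointing down it reaches from about 0.425 to 0.925 m from the base axis. Payload 6.8 kg.
Tool frame: the origin (TCP) lies between the finger pads; the fingertips stand 22 mm ahead of it and the grasp point (between the pads) lies 3 mm ahead of it; z points along the fingers, y is the line along which they close (so a half turn about z gives the same grasp; the last joint's range is limited). The gripper opens to 85 mm and grips with 20 to 120 N. Pads are 22 mm wide; open, the fingers measure 114 mm over their backs; the gripper's body (76 mm by 85 mm) begins 54 mm behind the grasp point. The pads swing forward as they close: fully open they stand 13 mm farther back than shut.
Start: joints at [-1.416, 0.477, 0.022, 1.555, -0.011, 1.109, -0.083], TCP at [0.175, 0.652, 0.231] pointing down, gripper open.
Joint ranges: [-2.96, 2.96], [-0.34, 2.1], [-1.41, 1.46], [0.24, 2.44], [-1.37, 4.51], [0.17, 1.92], [-2.96, 2.96]. Speed limits (rad/s): [2.39, 2.39, 3.14, 3.14, 3.14, 3.14, 3.14].

## Interface

Orientations are given as a unit quaternion [w, x, y, z].
In Python, from station import bot gives the robot as it stands.
- The arm moves only by the tool servo_tool, never from a script. Its argument "motion" is a list that holds one entry, the list of rows, each a list of 5 numbers: the opening, from 0 (shut) to 1 (fully open), then the shift along the world's x, y, z each as a share of 0.04 m, from -1 to 1, then the turn about the world's z as a share of 0.12 rad, from -1 to 1. A call has 1 to 20 rows; each row shifts and turns the commanded pose from where the row before left it; what a row does not reach is not made up. A row lasts 1/10 s, in which the tool goes at most 50 mm and 8.59 degrees, less where a joint would pass 70% of its speed; a pose out of reach is approached as far as the arm can. A call with a number of a shift or a turn outside -1 to 1 is refused whole. A call with a gripper value outside its range is refused whole. The fingers move at their own pace and stop on an object; "newtons" is the grip in N (left out, the last holds). Time passes only in rows, so rows that do not move let the fingers close. It gives the time, the measured TCP pose, the force, the opening and the grip force at its end, in the units of the state.
- bot.get_obs(): the state, without advancing time (a new reading comes with each control period).
- bot.read_camera(name): name is "scene" or "side" or "wrist"; returns (picture, depth): 420x560x3 uint8, red, green, blue; 420x560 float32, m along the optical axis (not along the pixel's ray), 0 where there is no reading.
- bot.get_calibration(name): a dict with "fovy" (degrees; the focal length in pixels is half the picture's height over the tangent of half this angle, whatever the lens; pixels are square), "cx", "cy" (the principal point, pixels), "view" (4x4, takes a point from world to camera coordinates). Camera axes: x right, y down, z forward; pixel columns grow to the right and rows downward; lengths in m; the calibration is good to about 2 mm. A picture is of the moment at which its call begins: read the wrist's pose just before it. get_calibration takes no time and is no camera call; for the wrist camera it gives the pose at the moment of the call.
- bot.hand_in(): hands the job in; it is judged then, once.
The state is a dict: "t": time; "q": joint angles; "joint_vel": joint speeds; "joint_torque": joint torques, N m; "eef_pos": TCP position; "tool_rot": TCP orientation; "contact_force": force on the tool from outside, world axes, zero at the start; "torque": the same for the moment, N m; "gripper_width": opening from 0.0 (shut) to 1.0 (fully open); "grasp_force": force on a finger pad.
Only numpy, scipy, OpenCV 4.12 (cv2) and the standard library are available. Lean on these libraries where they do the work, as an engineer would, in place of code of your own. Each camera call takes 0.05 s, during which the arm holds its last target. There are 200 camera calls.

## Working session

There is one attempt and no reset: what is moved stays moved. The work goes in short steps, Python scripts to look and compute and a tool call to move; the robot and the scene stay as the last step left them, time stands still between calls to the robot, and variables do not carry over. Pictures are saved under pics/ and viewed, at most 10 in all, crops included, and the job is handed in when it is done.

Besides the shell and the picture viewer there is one more tool, called after ">>>" as name(argument=value, ...), one argument or row to a line, values as JSON. servo_tool: Moves the arm, as the interface text tells. Shift numbers are shares of 0.04 m and turn numbers shares of 0.12 rad, none past 1 either way. Its arguments: {"type":"object","properties":{"motion":{"type":"array"},"newtons":{"type":"number"}},"required":["motion"]}

```bash
mkdir -p pics; cat > h.py <<'E'
import numpy as np, cv2
from station import bot
def K(n):
    c=bot.get_calibration(n); return 210/np.tan(np.radians(c["fovy"])/2),c["cx"],c["cy"],np.array(c["view"])
def pts(n,d):
    f,cx,cy,V=K(n); v,u=np.mgrid[:420,:560]
    P=np.stack([(u-cx)/f*d,(v-cy)/f*d,d],-1); T=np.linalg.inv(V)
    return P@T[:3,:3].T+T[:3,3]
E
python3 - <<'E'
from h import *
o=bot.get_obs(); print(o)
for n in ["scene","side"]:
    im,d=bot.read_camera(n); cv2.imwrite(f"pics/{n}0.png",im[...,::-1]); np.savez(f"{n}0.npz",P=pts(n,d),d=d,im=im)
    f,cx,cy,V=K(n);print(n,f,np.linalg.inv(V)[:3].round(3))
E
```

```text
{'t': 0.0, 'q': array([-1.41611515,  0.47780913,  0.02233483,  1.55645558, -0.01146403,
        1.10929874, -0.08309485]), 'joint_vel': array([-6.33503918e-04,  9.85081520e-06,  9.37597584e-04,  6.12473825e-04,
       -2.40027910e-03, -6.22453618e-04, -1.44143027e-04]), 'joint_torque': array([-1.51179916e-04, -5.96462345e+01,  1.60774235e+00, -2.81192529e+01,
        1.25378167e-02,  9.33478499e-03, -3.80357719e-06]), 'eef_pos': array([0.17521031, 0.65124773, 0.23011784]), 'tool_rot': array([-3.72701129e-05,  1.30989456e-01,  9.91383333e-01, -9.20571801e-04]), 'contact_force': array([-0.14703562,  0.15327046,  0.66098007]), 'torque': array([-0.03891399, -0.0329967 , -0.00666598]), 'grasp_force': 0.0, 'gripper_width': 0.9994569453691241}
scene 448.3955940782955 [[-0.592 -0.365  0.719 -0.166]
 [-0.806  0.252 -0.535  0.549]
 [ 0.014 -0.896 -0.444  0.446]]
side 486.2463654028972 [[-0.453  0.769 -0.45   0.833]
 [ 0.891  0.386 -0.237  0.278]
 [-0.008 -0.509 -0.861  0.795]]
```

View pics/scene0.png

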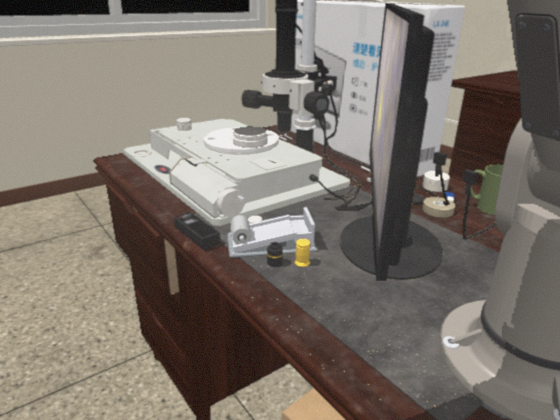

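View pics/side0.png

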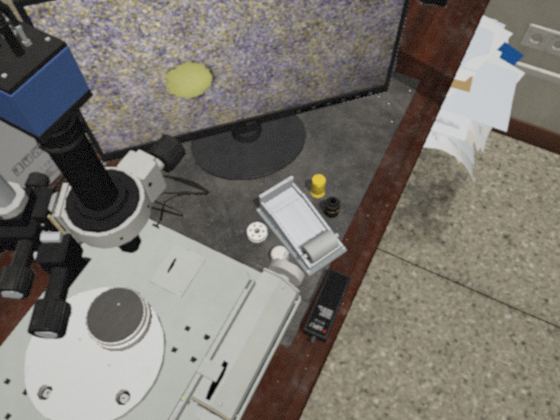

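The scene view shows the stand at about (272,235), with the roller at its left end (240,232). In the side view the stand is at about (300,225), with the roller at (320,245), the stop at (280,190), the spool at (318,187), the objective at (332,207), the bobbin at (257,232) and the weight at (280,255).

```bash
python3 - <<'E'
from h import *
for n,(u0,v0,u1,v1) in dict(side=(240,160,365,285),scene=(215,190,335,280)).items():
    z=np.load(n+"0.npz"); im=z["im"][v0:v1,u0:u1,::-1]
    s=6 if n=="scene" else 4.8
    cv2.imwrite(f"pics/{n}1.png",cv2.resize(im,None,fx=s,fy=s,interpolation=cv2.INTER_CUBIC))
z=np.load("side0.npz");P=z["P"]
for u,v in [(320,245),(300,225),(278,190),(318,187),(332,207),(257,232),(280,255),(260,195),(300,190)]: print(u,v,P[v,u].round(4))
m=P[160:285,240:365].reshape(-1,3)
print(np.histogram(m[:,2],bins=np.arange(-0.01,0.1,0.005)))
E
```

```text
320 245 [0.487  0.1656 0.0523]
300 225 [0.4556 0.1134 0.0276]
278 190 [0.4175 0.0498 0.0458]
318 187 [0.3743 0.1106 0.0382]
332 207 [0.4009 0.1508 0.0366]
257 232 [0.4915 0.0437 0.002 ]
280 255 [0.5233 0.1078 0.0258]
260 195 [0.4502 0.0311 0.0622]
300 190 [0.3747 0.0746 0.0029]
(array([  27, 1222, 6349, 1040,  904,  194,  624, 1043, 1100,  595,  397,
        329,  451,  176,  103,   85,  123,  255,  375,  123,    0]), array([-0.01 , -0.005,  0.   ,  0.005,  0.01 ,  0.015,  0.02 ,  0.025,
        0.03 ,  0.035,  0.04 ,  0.045,  0.05 ,  0.055,  0.06 ,  0.065,
        0.07 ,  0.075,  0.08 ,  0.085,  0.09 ,  0.095]))
```

View pics/side1.png

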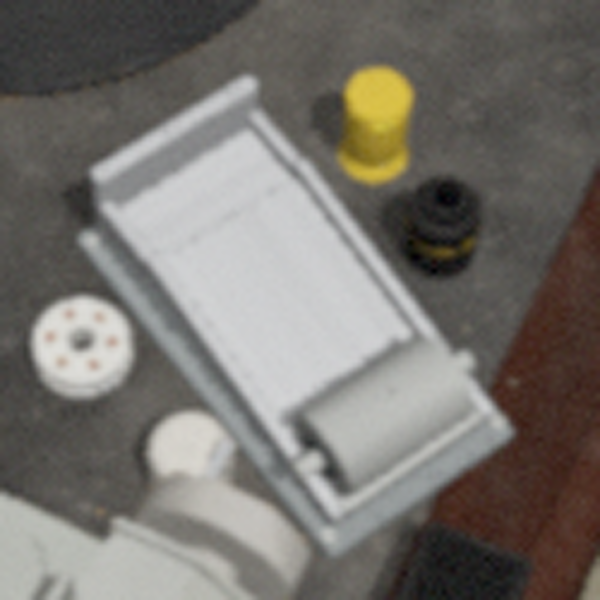

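The enlarged crop (offset 240,160, scale 4.8) shows the stop plate's top edge from (95,175) to (253,85), the shaft tips at (312,462) and (467,360), and the near base corners at (330,552) and (513,432). The crest line runs from (155,250) to (285,185). I'll fit the stand pose and map the obstacles around it.

```bash
python3 - <<'E'
from h import *
from scipy.optimize import least_squares
f,cx,cy,V=K("side")
def px(p,T):
    th,x,y=T; c,s=np.cos(th),np.sin(th); p=np.atleast_2d(p)/1000
    w=np.c_[c*p[:,0]-s*p[:,1]+x, s*p[:,0]+c*p[:,1]+y, p[:,2]+.002]@V[:3,:3].T+V[:3,3]
    return np.c_[f*w[:,0]/w[:,2]+cx,f*w[:,1]/w[:,2]+cy]
# model points; stand y = left of up-ramp; seen: camera image left = +y or -y -> try both
A=np.array([[155,250],[285,185],[312,462],[467,360],[95,175],[253,85]])/4.8+[240,160]
for s in (1,-1):
    M=np.array([[40,-32*s,34],[40,32*s,34],[-58,-38*s,36],[-58,38*s,36],[74,-43*s,57],[74,43*s,57]],float)
    r=least_squares(lambda T:(px(M,T)-A).ravel(),[-2.1,.45,.11]); print(s,r.x,r.cost,(px(M,r.x)-A).round(1).tolist())
    if s==1 or r.cost<best.cost: best=r
T=best.x; np.save("T.npy",T)
P=np.load("side0.npz")["P"]; c,s=np.cos(T[0]),np.sin(T[0])
d=P-[T[1],T[2],.002]; S=np.stack([c*d[...,0]+s*d[...,1],-s*d[...,0]+c*d[...,1],d[...,2]],-1)*1000
# ramp check: heights mid-lane
for x in range(-80,90,10):
    m=(abs(S[...,0]-x)<3)&(abs(S[...,1])<20); print(x,m.sum(),np.median(S[...,2][m]).round(1) if m.any() else '')
m=(abs(S[...,0])<30)&(S[...,2]>15)
h=lambda lo,hi:print(lo,hi,[(b,int(((S[...,0]>lo)&(S[...,0]<hi)&(abs(S[...,1]-b)<2)&(S[...,2]>-5)).sum()) and float(np.max(S[...,2][(S[...,0]>lo)&(S[...,0]<hi)&(abs(S[...,1]-b)<2)]).round(0))) for b in range(-60,64,4)])
h(-30,30)
# obstacle height map, both cams, world
Q=np.concatenate([np.load(n+"0.npz")["P"][np.load(n+"0.npz")["d"]>0] for n in("side","scene")])
print("max z (cm) rows x 0.25..0.8, cols y -.2...7")
ys=np.arange(-.2,.7,.05);print('     ',[round(float(y),2) for y in ys])
for x in np.arange(.2,.85,.05):
    print(round(float(x),2),[int(100*Q[m][:,2].max()) if (m:=(Q[:,0]>=x)&(Q[:,0]<x+.05)&(Q[:,1]>=y)&(Q[:,1]<y+.05)).any() else None for y in ys])
E
```

```text
1 [-1.81524449  0.44706087  0.11417968] 4304.42400512619 [[24.7, -16.9], [-25.5, 19.7], [36.6, -33.2], [-22.8, 17.8], [27.1, -22.1], [-37.7, 27.4]]
-1 [-2.04693749  0.45335782  0.11299581] 26.722004941450095 [[0.5, 3.0], [2.0, -1.4], [-2.0, 0.7], [0.5, -1.5], [-3.5, 1.9], [2.6, -3.0]]
-80 97 3.7
-70 157 43.9
-60 86 51.0
-50 63 50.4
-40 17 42.7
-30 69 21.0
-20 69 22.4
-10 70 24.6
0 67 26.6
10 66 28.7
20 71 30.5
30 75 32.6
40 56 34.0
50 63 31.8
60 59 31.7
70 183 40.4
80 11 56.7
-30 30 [(-60, 42.0), (-56, 35.0), (-52, 4.0), (-48, 3.0), (-44, 0), (-40, 0), (-36, 41.0), (-32, 42.0), (-28, 33.0), (-24, 34.0), (-20, 33.0), (-16, 33.0), (-12, 34.0), (-8, 33.0), (-4, 33.0), (0, 34.0), (4, 34.0), (8, 34.0), (12, 34.0), (16, 33.0), (20, 33.0), (24, 34.0), (28, 33.0), (32, 41.0), (36, 41.0), (40, 9.0), (44, 8.0), (48, 24.0), (52, 25.0), (56, 27.0), (60, 25.0)]
max z (cm) rows x 0.25..0.8, cols y -.2...7
      [-0.2, -0.15, -0.1, -0.05, -0.0, 0.05, 0.1, 0.15, 0.2, 0.25, 0.3, 0.35, 0.4, 0.45, 0.5, 0.55, 0.6, 0.65]
0.2 [17, 17, 1, 1, 41, 42, 42, 0, 0, 0, -74, -75, -74, -74, -74, -74, -74, -74]
0.25
[... 305 characters left out ...]
75, -75]
0.45 [42, 1, 2, 0, 6, 4, 5, 5, 1, 0, -74, -75, -75, -75, -75, -75, -75, None]
0.5 [12, 2, 26, 25, 1, 2, 8, 7, 3, -1, -75, -75, -74, -75, -75, None, None, None]
0.55 [2, 8, 27, 27, 8, 8, 8, 8, 3, -1, -75, -74, -75, None, None, None, None, None]
0.6 [24, 51, 55, 52, 9, 9, 8, 7, 3, -1, -75, None, None, None, None, None, None, None]
0.65 [42, 28, 55, 52, 9, 8, 8, 7, 0, -1, None, None, None, None, None, None, None, None]
0.7 [42, 28, 28, 27, 13, 8, 8, 7, 0, -1, None, None, None, None, None, None, None, None]
0.75 [37, 25, 24, 19, 13, 10, 8, 7, 0, None, None, None, None, None, None, None, None, None]
0.8 [2, 25, 22, 20, 10, 10, 8, 2, 0, -75, None, None, None, None, None, None, None, None]
```

```bash
python3 - <<'E'
from h import *
T=np.load("T.npy"); P=np.load("side0.npz")["P"][150:300,230:380].reshape(-1,3)
c,s=np.cos(T[0]),np.sin(T[0]); d=P-[T[1],T[2],.002]
S=np.c_[c*d[:,0]+s*d[:,1],-s*d[:,0]+c*d[:,1],d[:,2]]*1000
ramp=12+(S[:,0]+75)*22/115
for sg in(1,-1):
    m=(S[:,0]>-30)&(S[:,0]<35)&(abs(S[:,2]-ramp-8)<2)&(abs(S[:,1]-34*sg)<8)
    print("cheek",sg,m.sum(),np.polyfit(S[m,0],S[m,1],1))
m=(S[:,0]>55)&(S[:,2]>36)&(S[:,2]<53)&(abs(S[:,1])<30)
print("stop face",m.sum(),np.polyfit(S[m,1],S[m,0],1),S[m,0].std())
m=(S[:,0]>55)&(abs(S[:,2]-57)<1.5);print("stop top y",np.percentile(S[m,1],[2,98]),"x",np.percentile(S[m,0],[2,50,98]))
m=(S[:,0]<-30)&(abs(S[:,1])<24)&(S[:,2]>36)
r=np.linalg.lstsq(np.c_[S[m,0],S[m,1],np.ones(m.sum()),S[m,1]*0+S[m,2]][:,:4],np.zeros(m.sum()),rcond=None)
from scipy.optimize import least_squares
q=least_squares(lambda p:np.hypot((S[m,0]-p[0]-p[1]*S[m,1])*np.cos(p[1]),S[m,2]-p[2])-18,[-58,0,34],loss="soft_l1");print("roller x,slope,z",q.x)
m2=(S[:,0]<-30)&(S[:,0]>-80)&(S[:,2]>44)&(abs(S[:,1])<36);print("roller y ext",np.percentile(S[m2,1],[1,99]))
E
```

```text
cheek 1 89 [-1.23680216e-02  3.50893587e+01]
cheek -1 76 [ 2.17896651e-04 -3.37913204e+01]
stop face 143 [7.52657249e-04 7.20376669e+01] 0.7411624838363458
stop top y [-33.96900444  34.71826098] x [71.10933061 74.50012884 78.56436753]
roller x,slope,z [-5.66002149e+01  9.96360762e-04  3.36365138e+01]
roller y ext [-24.38559354  30.72051871]
```

>>> servo_tool(
  motion=[
    [[0.25,0.415,-0.548,0,-0.743],[0.25,0.415,-0.548,0,-0.743],[0.25,0.415,-0.548,0,-0.743],[0.25,0.415,-0.548,0,-0.743],[0.25,0.415,-0.548,0,-0.743],[0.25,0.415,-0.548,0,-0.743],[0.25,0.415,-0.548,0,-0.743],[0.25,0.415,-0.548,0,-0.743],[0.25,0.415,-0.548,0,-0.743],[0.25,0.415,-0.548,0,-0.743],[0.25,0.415,-0.548,0,-0.743],[0.25,0.415,-0.548,0,-0.743],[0.25,0.415,-0.548,0,-0.743],[0.25,0.415,-0.548,0,-0.743],[0.25,0.415,-0.548,0,-0.743],[0.25,0.415,-0.548,0,-0.743]],
  ],
)

```text
t: 1.7
eef_pos: [0.4417, 0.2998, 0.231]
tool_rot: [-0.0, 0.749, 0.662, -0.0]
contact_force: [0.1, 1.0, -0.4]
gripper_width: 0.251
grasp_force: 0.0
```

```bash
cat >> h.py <<'E'
TH=-2.047; O=np.array([.4530,.1113,.002]); C,SN=np.cos(TH),np.sin(TH)
R=np.array([[C,-SN,0],[SN,C,0],[0,0,1]])
def st(p): return (np.asarray(p)-O)@R*1000
def tcp():
    o=bot.get_obs(); w,x,y,z=o["tool_rot"]
    a=np.arctan2(1-2*(x*x+z*z),2*(x*y-w*z)); e=(a-TH-np.pi/2+np.pi/2)%np.pi-np.pi/2
    print("t",round(o["t"],2),"tcp",o["eef_pos"].round(4),"stand",st(o["eef_pos"]).round(1),"yaw err",e.round(3),"F",o["contact_force"].round(2),"w",round(o["gripper_width"],3),"q",o["q"].round(2))
E
python3 - <<'E'
from h import *
tcp()
S=st(np.load("side0.npz")["P"][100:380,200:420].reshape(-1,3))
for x in range(-150,-70,10):
    print(x,[(y,round(float(S[m,2].max()))) for y in range(-60,61,10) if (m:=(abs(S[:,0]-x)<5)&(abs(S[:,1]-y)<5)).any()])
E
```

```text
t 1.7 tcp [0.4417 0.2998 0.231 ] stand [-162.3  -96.5  229. ] yaw err 0.352 F [ 0.08  0.96 -0.37] w 0.251 q [-1.08  0.26  0.44  1.92 -0.13  1.   -0.71]
-150 [(-60, -756), (-50, -756), (-40, -757), (-30, -758), (-20, -8), (-10, -5), (0, 0), (10, 9), (20, 28), (30, 29), (40, 29), (50, 29), (60, 30)]
-140 [(-60, -757), (-50, -754), (-40, -11), (-30, -4), (-20, -1), (-10, 1), (0, 28), (10, 29), (20, 29), (30, 29), (40, 29), (50, 28), (60, 29)]
-130 [(-60, -6), (-50, -4), (-40, -2), (-30, 0), (-20, 0), (-10, 27), (0, 29), (10, 28), (20, 28), (30, 28), (40, 27), (50, 31), (60, 29)]
-120 [(-60, -3), (-50, -1), (-40, 1), (-30, 1), (-20, -1), (-10, -761), (0, 28), (10, 28), (20, 28), (30, 28), (40, 29), (50, 27), (60, 25)]
-110 [(-60, 1), (-50, 1), (-40, 1), (-30, -1), (-20, 1), (-10, 0), (0, 26), (10, 28), (20, 28), (30, 28), (40, 28), (50, 2), (60, 2)]
-100 [(-60, 0), (-50, 0), (-40, 1), (-30, 0), (-20, 1), (-10, 1), (0, 2), (10, 28), (20, 27), (30, 2), (40, 4), (50, 3), (60, 4)]
-90 [(-60, 2), (-50, 0), (-40, 1), (-30, 2), (-20, 2), (-10, 0), (0, 2), (10, 3), (20, 4), (30, 2), (40, 4), (50, 2), (60, 69)]
-80 [(-60, 2), (-50, 1), (-40, 15), (-30, 36), (-20, 42), (-10, 44), (0, 43), (10, 40), (20, 40), (30, 41), (40, 21), (50, 3), (60, 1)]
```

>>> servo_tool(
  motion=[
    [[0.25,0.29,-0.518,0,-0.587],[0.25,0.29,-0.518,0,-0.587],[0.25,0.29,-0.518,0,-0.587],[0.25,0.29,-0.518,0,-0.587],[0.25,0.29,-0.518,0,-0.587],[0.25,0,0,-0.65,0],[0.25,0,0,-0.65,0],[0.25,0,0,-0.65,0],[0.25,0,0,-0.65,0],[0.25,0,0,-0.65,0],[0.25,0,0,0,0]],
  ],
)

```text
t: 2.8
eef_pos: [0.4972, 0.1958, 0.0983]
tool_rot: [0.0, 0.853, 0.522, -0.003]
contact_force: [-1.1, 0.0, -0.7]
gripper_width: 0.255
grasp_force: 0.0
```

```bash
python3 - <<'E'
from h import *
tcp()
im,d=bot.read_camera("side"); P=pts("side",d); np.savez("side2.npz",P=P,im=im)
w,_=bot.read_camera("wrist"); s,_=bot.read_camera("scene")
a=cv2.resize(im[120:340,200:420],(440,440)); b=cv2.resize(s[130:290,180:360],(360,320)); c=cv2.resize(w,(360,270))
o=np.zeros((590,800,3),np.uint8); o[:440,:440]=a; o[:320,440:]=b; o[320:,440:]=c
cv2.imwrite("pics/m2.png",o[...,::-1])
E
```

```text
t 2.8 tcp [0.4972 0.1958 0.0983] stand [-95.4   0.5  96.3] yaw err 0.003 F [-1.13  0.02 -0.67] w 0.255 q [-0.87  0.46  0.48  2.03 -0.31  0.73 -0.67]
```

View pics/m2.png

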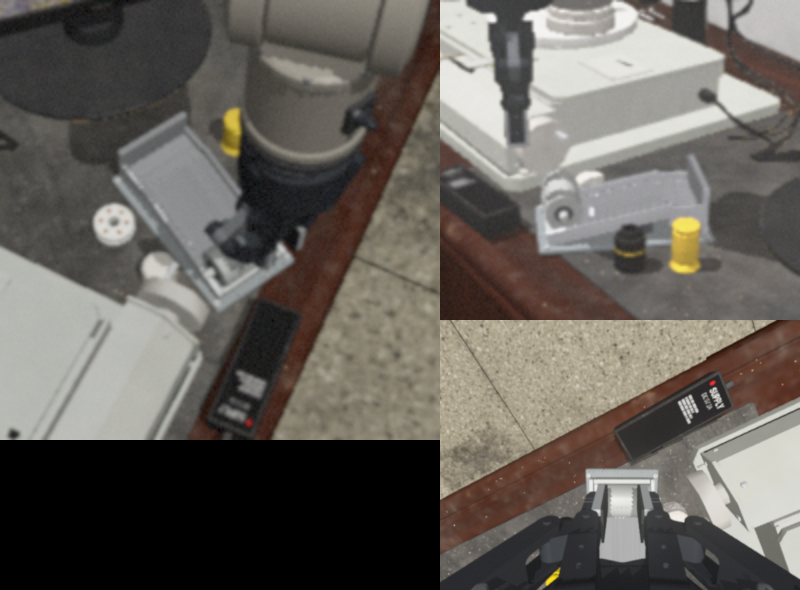

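The montage shows the gripper above the foot of the stand. In the scene inset the fingers end near (517,172), clear of the roller at (562,205). I'll measure the true tip height and position from the scene depth.

```bash
python3 - <<'E'
from h import *
im,d=bot.read_camera("scene"); P=st(pts("scene",d)); 
m=(P[...,0]>-125)&(P[...,0]<-65)&(abs(P[...,1])<45)&(P[...,2]>50)&(P[...,2]<130)&(d>0)
v,u=np.where(m); print(len(v),u.min(),u.max(),v.min(),v.max())
for z in range(56,112,4):
    k=m&(abs(P[...,2]-z)<2)
    if k.any(): print(z,k.sum(),"x",P[k][:,0].min().round(),P[k][:,0].max().round(),"y",P[k][:,1].min().round(),P[k][:,1].max().round())
cv2.imwrite("pics/s3.png",cv2.resize(im[150:270,160:320],None,fx=5,fy=5,interpolation=cv2.INTER_CUBIC)[...,::-1])
E
```

```text
178 212 237 188 229
100 7 x -104.0 -88.0 y -14.0 -12.0
104 21 x -107.0 -88.0 y -16.0 -11.0
108 18 x -107.0 -86.0 y -20.0 -10.0
```

View pics/s3.png

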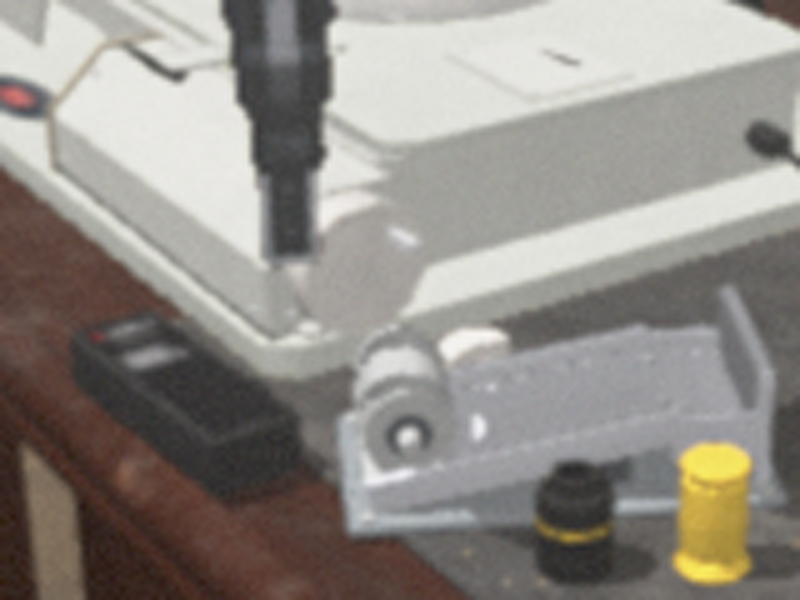

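```bash
python3 - <<'E'
from h import *
im,d=bot.read_camera("scene"); z=np.load("scene0.npz")
P=st(pts("scene",d))
for v in range(186,226,2):
    print(v,[(int(u),int(np.abs(im[v,u].astype(int)-z["im"][v,u]).sum()),int(1000*d[v,u]),int(1000*(d[v,u]-z["d"][v,u]))) for u in (212,215,218,221,224)], P[v,218].round())
E
```

```text
186 [(212, 277, 786, -164), (215, 452, 781, -162), (218, 466, 780, -156), (221, 346, 785, -148), (224, 2, 930, 0)] [-95. -23. 137.]
188 [(212, 275, 791, -155), (215, 462, 784, -155), (218, 451, 790, -144), (221, 339, 786, -143), (224, 2, 920, -3)] [-96. -16. 130.]
190 [(212, 265, 789, -152), (215, 475, 785, -152), (218, 449, 787, -137), (221, 347, 786, -135), (224, 8, 917, 0)] [-96. -20. 129.]
192 [(212, 201, 792, -144), (215, 464, 786, -144), (218, 439, 796, -130), (221, 369, 788, -127), (224, 5, 901, 5)] [-96. -13. 122.]
194 [(212, 180, 797, -137), (215, 477, 788, -140), (218, 456, 788, -135), (221, 384, 790, -109), (224, 4, 894, 1)] [-96. -22. 122.]
196 [(212, 179, 796, -135), (215, 460, 793, -132), (218, 411, 799, -117), (221, 366, 790, -106), (224, 7, 887, -4)] [-96. -13. 114.]
198 [(212, 176, 798, -127), (215, 451, 792, -128), (218, 399, 797, -118), (221, 380, 794, -99), (224, 7, 890, -1)] [-96. -17. 112.]
200 [(212, 177, 800, -123), (215, 368, 795, -117), (218, 330, 796, -105), (221, 290, 797, -96), (224, 20, 896, 2)] [-97. -19. 109.]
202 [(212, 43, 923, 3), (215, 53, 803, -10
[... 684 characters left out ...]
2, 20, 932, -1), (215, 34, 924, 0), (218, 27, 928, 0), (221, 23, 935, 0), (224, 26, 910, 1)] [-97.  89.  27.]
216 [(212, 17, 934, -1), (215, 8, 923, -1), (218, 27, 931, 2), (221, 37, 926, 0), (224, 29, 927, 1)] [-97.  90.  22.]
218 [(212, 33, 928, 0), (215, 39, 926, 0), (218, 23, 926, -2), (221, 31, 925, -1), (224, 25, 931, 0)] [-97.  84.  21.]
220 [(212, 22, 926, 0), (215, 30, 924, 0), (218, 20, 926, 2), (221, 21, 924, -2), (224, 13, 933, 3)] [-98.  82.  17.]
222 [(212, 19, 929, 0), (215, 32, 926, 0), (218, 23, 926, 0), (221, 34, 928, 0), (224, 19, 933, -1)] [-98.  80.  14.]
224 [(212, 22, 933, -1), (215, 28, 929, 3), (218, 29, 927, 0), (221, 24, 929, 0), (224, 13, 935, 2)] [-98.  79.  10.]
```

```bash
python3 - <<'E'
from h import *
tcp()
z=np.load("scene0.npz"); P=st(z["P"])
for u,v in [(303,242),(274,246),(241,222),(270,235),(308,215),(262,252),(232,250)]: print(u,v,P[v,u].round(1))
w,d=bot.read_camera("wrist"); Q=st(pts("wrist",d))
m=(d>0)&(abs(Q[...,0]+95)<25)&(abs(Q[...,1])<40)&(Q[...,2]>55)
for zz in range(56,140,6):
    k=m&(abs(Q[...,2]-zz)<3)
    if k.any(): print(zz,k.sum(),"x",Q[k][:,0].min().round(),Q[k][:,0].max().round(),"y",Q[k][:,1].min().round(),Q[k][:,1].max().round())
f,cx,cy,V=K("wrist"); print("wrist cam",st(np.linalg.inv(V)[:3,3]).round())
E
```

```text
t 3.05 tcp [0.5001 0.1978 0.1026] stand [-98.4   2.2 100.6] yaw err 0.005 F [ 0.24 -0.53 -0.34] w 0.25 q [-0.87  0.45  0.48  2.02 -0.31  0.73 -0.67]
303 242 [ 47.2 -80.   46.7]
274 246 [ -4.  -77.2  40.9]
241 222 [-55.7   0.6  51.8]
270 235 [ -2.2 -12.4  27. ]
308 215 [72.8 -0.7 58.9]
262 252 [-21.  -40.6   7.9]
232 250 [-75.5 -22.8   5.9]
98 23 x -96.0 -89.0 y -7.0 14.0
104 188 x -109.0 -88.0 y -19.0 26.0
110 429 x -109.0 -86.0 y -21.0 28.0
116 502 x -109.0 -87.0 y -21.0 28.0
122 555 x -110.0 -87.0 y -21.0 28.0
128 621 x -109.0 -87.0 y -21.0 28.0
134 716 x -109.0 -86.0 y -20.0 27.0
wrist cam [-171.    3.  242.]
```

Both the scene depth and the wrist depth put the finger ends at about TCP height, not 22 mm ahead of it. I'll go down in stages and check that from closer in.

>>> servo_tool(
  motion=[
    [[0.25,-0.017,-0.033,-0.29,0],[0.25,-0.017,-0.033,-0.29,0],[0.25,-0.017,-0.033,-0.29,0],[0.25,-0.017,-0.033,-0.29,0],[0.25,0,0,0,0],[0.25,0,0,0,0]],
  ],
)

```text
t: 3.7
eef_pos: [0.496, 0.1919, 0.0542]
tool_rot: [0.0, 0.853, 0.523, -0.001]
contact_force: [0.0, -0.4, 1.0]
gripper_width: 0.253
grasp_force: 0.0
```

```bash
cat >> h.py <<'E'
def look(name=None):
    tcp(); im,d=bot.read_camera("scene"); P=st(pts("scene",d)); z0=np.load("scene0.npz")["d"]
    m=(d>0)&(d<z0-.02)&(abs(P[...,1])<45)&(P[...,2]>5)&(P[...,2]<150)
    v,u=np.where(m); k=v>v.max()-8
    print("finger bottom row",v.max(),"z pctl",np.percentile(P[m][:,2],[0.5,2,5]).round(1),"x",P[m][k][:,0].min().round(1),P[m][k][:,0].max().round(1),"y",np.median(P[m][k][:,1]).round(1))
    if name: cv2.imwrite(name,cv2.resize(im[150:270,160:320],None,fx=5,fy=5,interpolation=cv2.INTER_CUBIC)[...,::-1])
E
python3 - <<'E'
from h import *
look("pics/s4.png")
E
```

```text
t 3.7 tcp [0.496  0.1919 0.0542] stand [-91.4   1.3  52.2] yaw err 0.005 F [ 0.04 -0.41  0.98] w 0.253 q [-0.83  0.53  0.43  2.06 -0.36  0.63 -0.62]
finger bottom row 226 z pctl [53.5 54.9 57.1] x -100.8 -80.3 y -17.2
```

View pics/s4.png

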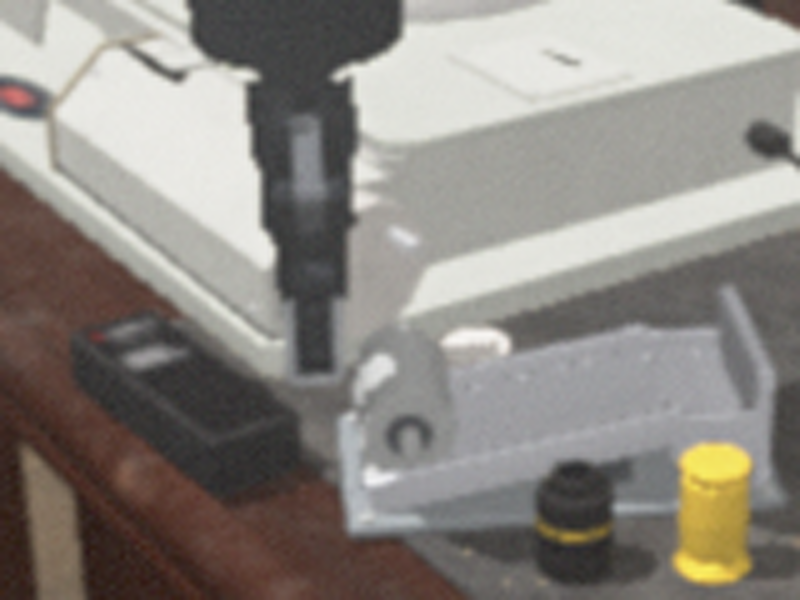

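The crop shows the finger ends at (315,380), just behind and above the roller at (400,395), with tip z ≈ 53 mm at TCP z 52. So the tips are level with the TCP. I'll lower the tip to about 31 mm, which is 3 mm under the roller axis.

>>> servo_tool(
  motion=[
    [[0.25,0,0,-0.177,0],[0.25,0,0,-0.177,0],[0.25,0,0,-0.177,0],[0.25,0,0,0,0],[0.25,0,0,0,0]],
  ],
)

```text
t: 4.25
eef_pos: [0.4961, 0.1921, 0.0332]
tool_rot: [0.0, 0.853, 0.523, -0.0]
contact_force: [-0.2, -0.2, -0.5]
gripper_width: 0.25
grasp_force: 0.0
```

```bash
python3 - <<'E'
from h import *
look()
E
```

```text
t 4.25 tcp [0.4961 0.1921 0.0332] stand [-91.6   1.2  31.2] yaw err 0.005 F [-0.2  -0.2  -0.48] w 0.25 q [-0.81  0.56  0.41  2.06 -0.39  0.59 -0.6 ]
finger bottom row 236 z pctl [32.8 34.8 40.6] x -101.4 -79.4 y -16.4
```

>>> servo_tool(
  motion=[
    [[0.25,-0.0286,-0.0556,0,0],[0.25,-0.0286,-0.0556,0,0],[0.25,-0.0286,-0.0556,0.012,0],[0.25,-0.0286,-0.0556,0.012,0],[0.25,-0.0286,-0.0556,0.012,0],[0.25,-0.0286,-0.0556,0.012,0],[0.25,-0.0286,-0.0556,0.012,0],[0.25,-0.0286,-0.0556,0.012,0]],
  ],
)

```text
t: 5.1
eef_pos: [0.487, 0.1743, 0.0364]
tool_rot: [0.0, 0.853, 0.523, 0.0]
contact_force: [1.3, 1.6, 1.6]
gripper_width: 0.248
grasp_force: 0.7
```

```bash
cat >> h.py <<'E'
def roll():
    from scipy.optimize import least_squares
    tcp(); x0=st(bot.get_obs()["eef_pos"])[0]+29; z0=34+(x0+58)*.191 if x0<40 else 49
    for n in("side","scene"):
        im,d=bot.read_camera(n); S=st(pts(n,d))[d>0]
        m=(S[:,0]>x0-9)&(S[:,0]<x0+30)&(abs(S[:,1])<25)&(S[:,2]>z0+2)&(S[:,2]<z0+24)
        if m.sum()<15: print(n,"few",m.sum()); continue
        S=S[m]; q=least_squares(lambda p:np.hypot(S[:,0]-p[0]-p[1]*S[:,1],S[:,2]-p[2])-18,[x0,0,z0],loss="soft_l1",f_scale=1)
        print(n,len(S),"roller x,slope,z",q.x.round(2),"exp",round(x0,1),round(z0,1),"rms",np.sqrt(2*q.cost/len(S)).round(2))
    return im
E
python3 - <<'E'
from h import *
im=roll(); cv2.imwrite("pics/s5.png",cv2.resize(im[150:270,160:320],None,fx=5,fy=5,interpolation=cv2.INTER_CUBIC)[...,::-1])
E
```

```text
t 5.1 tcp [0.487  0.1743 0.0364] stand [-71.5   1.3  34.4] yaw err 0.005 F [1.34 1.59 1.56] w 0.248 q [-0.79  0.54  0.41  2.1  -0.38  0.58 -0.58]
side 17 roller x,slope,z [-4.347e+01  3.000e-02  3.667e+01] exp -42.5 37.0 rms 0.74
scene 241 roller x,slope,z [-41.26   0.06  36.65] exp -42.5 37.0 rms 1.73
```

View pics/s5.png

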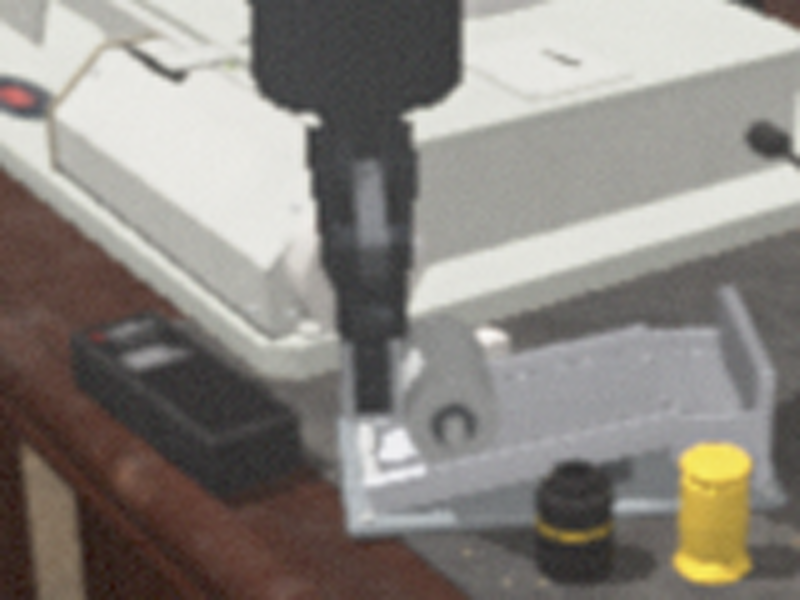

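The crop shows the roller at (455,390), off the curb and moving up the ramp ahead of the fingers at (378,390), with a contact force of about 2 N. Depth puts it at x ≈ -42. I'll keep pushing at the same slow rate.

>>> servo_tool(
  motion=[
    [[0.25,-0.0286,-0.0556,0.012,0],[0.25,-0.0286,-0.0556,0.012,0],[0.25,-0.0286,-0.0556,0.012,0],[0.25,-0.0286,-0.0556,0.012,0],[0.25,-0.0286,-0.0556,0.012,0],[0.25,-0.0286,-0.0556,0.012,0],[0.25,-0.0286,-0.0556,0.012,0],[0.25,-0.0286,-0.0556,0.012,0],[0.25,-0.0286,-0.0556,0.012,0],[0.25,-0.0286,-0.0556,0.012,0],[0.25,-0.0286,-0.0556,0.012,0],[0.25,-0.0286,-0.0556,0.012,0],[0.25,-0.0286,-0.0556,0.012,0],[0.25,-0.0286,-0.0556,0.012,0],[0.25,-0.0286,-0.0556,0.012,0],[0.25,-0.0286,-0.0556,0.012,0]],
  ],
)

```text
t: 6.8
eef_pos: [0.4687, 0.1387, 0.0441]
tool_rot: [0.0, 0.853, 0.523, 0.0]
contact_force: [1.5, 1.3, 1.3]
gripper_width: 0.248
grasp_force: 0.7
```

```bash
python3 - <<'E'
from h import *
roll()
E
```

```text
t 6.8 tcp [0.4687 0.1387 0.0441] stand [-31.5   1.4  42.1] yaw err 0.005 F [1.5  1.29 1.27] w 0.248 q [-0.75  0.49  0.42  2.16 -0.37  0.56 -0.53]
side few 9
scene 230 roller x,slope,z [-9.700e-01  3.000e-02  4.451e+01] exp -2.5 44.6 rms 1.78
```

>>> servo_tool(
  motion=[
    [[0.25,-0.0286,-0.0556,0.012,0],[0.25,-0.0286,-0.0556,0.012,0],[0.25,-0.0286,-0.0556,0.012,0],[0.25,-0.0286,-0.0556,0.012,0],[0.25,-0.0286,-0.0556,0.012,0],[0.25,-0.0286,-0.0556,0.012,0],[0.25,-0.0286,-0.0556,0.012,0],[0.25,-0.0286,-0.0556,0.012,0],[0.25,-0.0286,-0.0556,0.012,0],[0.25,-0.0286,-0.0556,0.012,0],[0.25,-0.0286,-0.0556,0.012,0],[0.25,-0.0286,-0.0556,0.012,0],[0.25,-0.0286,-0.0556,0.012,0],[0.25,-0.0286,-0.0556,0.012,0]],
  ],
)

```text
t: 8.3
eef_pos: [0.4527, 0.1075, 0.0508]
tool_rot: [0.0, 0.853, 0.523, 0.0]
contact_force: [0.0, 0.8, 0.9]
gripper_width: 0.248
grasp_force: 0.7
```

```bash
python3 - <<'E'
from h import *
roll()
E
```

```text
t 8.3 tcp [0.4527 0.1075 0.0508] stand [ 3.5  1.4 48.8] yaw err 0.005 F [0.04 0.83 0.87] w 0.248 q [-0.72  0.45  0.43  2.21 -0.35  0.55 -0.49]
side 17 roller x,slope,z [19.9   0.72 51.85] exp 32.5 51.3 rms 0.98
scene 218 roller x,slope,z [33.87  0.06 51.19] exp 32.5 51.3 rms 1.97
```

>>> servo_tool(
  motion=[
    [[0.25,-0.017,-0.033,0,0],[0.25,-0.017,-0.033,0,0],[0.25,-0.017,-0.033,0,0],[0.25,-0.017,-0.033,0,0],[0.25,-0.017,-0.033,0,0],[0.25,-0.017,-0.033,0,0],[0.25,-0.017,-0.033,0,0],[0.25,-0.017,-0.033,0,0],[0.25,-0.017,-0.033,0,0],[0.25,-0.017,-0.033,0,0],[0.25,0,0,0,0],[0.25,0,0,0,0]],
  ],
)

```text
t: 9.6
eef_pos: [0.446, 0.0946, 0.0508]
tool_rot: [-0.0, 0.853, 0.523, 0.0]
contact_force: [0.4, 0.5, -0.4]
gripper_width: 0.25
grasp_force: 0.0
```

```bash
python3 - <<'E'
from h import *
im=roll(); cv2.imwrite("pics/s6.png",cv2.resize(im[150:270,200:360],None,fx=5,fy=5,interpolation=cv2.INTER_CUBIC)[...,::-1])
E
```

```text
t 9.6 tcp [0.446  0.0946 0.0508] stand [18.1  1.4 48.8] yaw err 0.005 F [ 0.4   0.54 -0.38] w 0.25 q [-0.7   0.44  0.43  2.23 -0.35  0.54 -0.47]
side 30 roller x,slope,z [59.91 -0.11 51.33] exp 47.1 49 rms 1.08
scene 315 roller x,slope,z [ 5.447e+01 -1.000e-02  4.948e+01] exp 47.1 49 rms 1.85
```

View pics/s6.png

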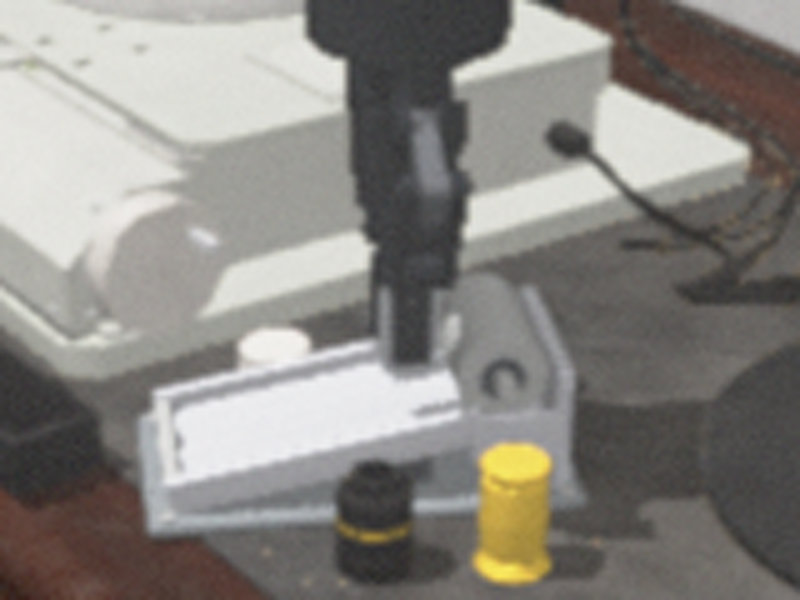

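The roller sits at (500,350) in the saddle against the stop plate at (555,340). The fingers at (405,330) are clear of it. I'll back off and then rise.

>>> servo_tool(
  motion=[
    [[0.25,0.034,0.067,0,0],[0.25,0.034,0.067,0,0],[0.25,0.034,0.067,0,0],[0.25,0.034,0.067,0,0],[0.25,0.034,0.067,0,0],[0.25,0,0,0.5,0],[0.25,0,0,0.5,0],[0.25,0,0,0.5,0],[0.25,0,0,0.5,0],[0.25,0,0,0.5,0],[0.25,0,0,0.5,0],[0.25,0,0,0,0],[0.25,0,0,0,0],[0.25,0,0,0,0]],
  ],
)

```text
t: 11.1
eef_pos: [0.4521, 0.1079, 0.1699]
tool_rot: [-0.0, 0.852, 0.523, -0.001]
contact_force: [-0.1, -0.1, 0.4]
gripper_width: 0.251
grasp_force: 0.0
```

```bash
python3 - <<'E'
from h import *
from scipy.optimize import least_squares
tcp()
for n in("scene","side"):
    im,d=bot.read_camera(n); S=st(pts(n,d))[d>0]
    m=(S[:,0]>34)&(S[:,0]<66)&(abs(S[:,1])<26)&(S[:,2]>47)&(S[:,2]<72); S=S[m]
    if len(S)<20: print(n,"few"); continue
    q=least_squares(lambda p:np.hypot(S[:,0]-p[0]-p[1]*S[:,1],S[:,2]-p[2])-18,[51,0,49],loss="soft_l1");print(n,len(S),q.x.round(2))
    if n=="scene": cv2.imwrite("pics/s7.png",cv2.resize(im[150:270,200:360],None,fx=5,fy=5,interpolation=cv2.INTER_CUBIC)[...,::-1])
E
```

```text
t 11.1 tcp [0.4521 0.1079 0.1699] stand [  3.5   0.8 167.9] yaw err 0.006 F [-0.11 -0.13  0.44] w 0.251 q [-0.86  0.23  0.56  2.13 -0.17  0.82 -0.66]
scene 330 [ 5.356e+01 -2.000e-02  4.925e+01]
side 491 [ 5.242e+01 -1.000e-02  4.917e+01]
```

View pics/s7.png

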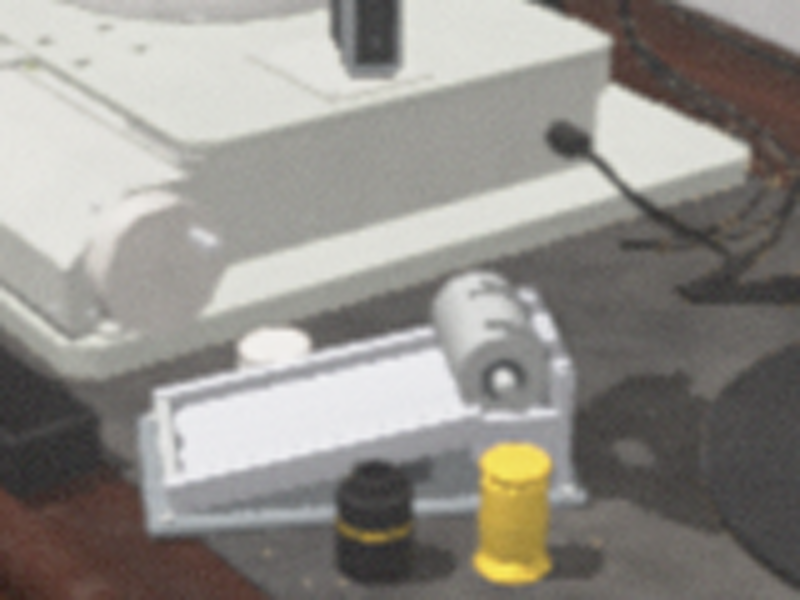

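The roller rests in the saddle at (495,345) against the stop, measured at x ≈ 52 and z ≈ 49 mm and square to the lane. The gripper is well clear at (370,40), and the bystanders in view (weight, objective, spool) haven't moved.

```bash
python3 -c "
from station import bot
print(bot.hand_in())"
```

```text
the job is handed in; nothing more can be done
None
```

The roller is resting in the saddle against the back stop (measured at about x = 52, z = 49 mm, square to the lane), the gripper is clear of everything, and the job is handed in; the hand-in gave no verdict.

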